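Seat the whetstone in its holder

ROBOT

A 6-joint arm with a two-finger parallel gripper is mounted at the origin on a cart in front of the work surface, level with it; the furniture and walls round the work are solid. World frame = base frame: x ahead of the robot, y to its left, z up, the work surface at z = 0. Lengths are in mm, angles in rad, forces in N, time in s.
With the tool pointing down it reaches from about 300 to 850 mm from the base axis. Payload 5.4 kg.
Tool frame: the origin (TCP) lies at the very end of the fingers, on their centre line; the grasp point (between the pads) lies 19 mm behind it (r.grip_point_offset is the distance from the TCP to the grasp point, in mm); z points along the fingers, y is the direction in which the jaws open and shut (so a half turn about z gives the same grasp; the last joint's range is limited). The gripper opens to 85 mm and grips with 20 to 120 N. Pads are 22 mm wide; open, the fingers measure 114 mm over their backs; the gripper's body (76 mm by 85 mm) begins 54 mm behind the grasp point. The pads swing forward as they close: fully open they stand 13 mm farther back than shut.
Start: joints at [-1.51, 0.158, 1.597, -0, 1.386, -0.21], TCP at [153.79, -554.035, 231.299] pointing down, gripper open.
Joint ranges: [-2.91, 2.91], [-0.94, 2.29], [0.18, 2.7], [-1.29, 4.43], [0.17, 2.64], [-3, 3]. Speed limits (rad/s): [2.57, 2.57, 3.14, 3.14, 3.14, 3.14].

INTERFACE

Orientations are given as a unit quaternion [w, x, y, z].
In Python, from station import r, fingers, eyes, ticket gives the robot as it stands. The module is installed in compiled form; this text tells all that it offers. Calls block until the motion is done:
- r.move_pose(position, orientation): joint-space move of the TCP to a pose.
- r.move_straight(position, rate=150, orientation=None, contact_N=None): straight line of the TCP; orientation=None keeps the orientation; rate is the mean speed in mm/s. With contact_N (N) it stops when the force on the tool has changed by that much, and returns True; else False.
- r.movej(angles): joint-space move.
- fingers.command_gripper(opening, squeeze=None): finger opening in mm; squeeze is the grip in N (None keeps the last); returns when the fingers have stopped.
- r.sleep(seconds).
- r.solve_ik(position, orientation): joint angles nearest the present ones, or None.
- r.get_obs(): the state.
- eyes.capture(name): name is "scene" or "top" or "wrist"; returns the picture (384x512x3 uint8, red, green, blue); there is no depth.
- eyes.calibration(name): a dict with "camera_matrix" (3x3 intrinsics, pixels), "position" and "orientation" of the camera in the world; the wrist camera has in their place "tool_from_camera" (4x4, takes a point from camera to tool coordinates, whose origin is the TCP and whose axes are the flange's). Camera axes: x right, y down, z forward; pixel columns grow to the right and rows downward; lengths in mm; the calibration is good to about 2 mm. A picture is of the moment at which its call begins: read the wrist's pose just before it. calibration takes no time and is no camera call.
A pose or a line that the arm cannot do raises r.Unreachable and nothing moves.
- ticket.close_job(): hands the job in, once; it reports no verdict.
The state is a dict: "time": time; "joint_pos": joint angles; "joint_velocities": joint speeds; "joint_torque": joint torques, N m; "position": TCP position; "eef_rot": TCP orientation; "force": force on the tool from outside, world axes, zero at the start; "moment": the same for the moment, N m; "gripper_width": finger opening in mm.
Only numpy, scipy, OpenCV 4.12 (cv2) and the standard library are available. Lean on these libraries where they do the work, as an engineer would, in place of code of your own. Each camera call takes 0.05 s, during which the arm holds its last target. There are 200 camera calls.

TASK

Put the grey whetstone into its wooden holder on the bench: lay it flat between the rails at the long-deck end, then slide it along the deck, without lifting it again, until it drops fully into the pocket and lies flat there. The pocket's exact place is not known, so find it by feel; the stone is brittle, so set it down and slide it gently, and do not ram it against the pocket's end. Leave the other things on the bench alone.

Things in the scene. Friction and masses are not known exactly. Their poses are not given: they have to be found in the camera images.
- stone_center (a point): Grey whetstone, loose, 151 long, 50 wide, 26.5 mm high, 0.2 to 0.4 kg, flat on the bench. The point is its centre, 13 mm above its underside; x along its length, y across, z up. Grip it across its width from above. Brittle: never press it on the holder, down or endways, with over 60 N (touch down and push below about 15 mm/s and 30 mm/s, with a force stop). Sliding takes 1 to 4 N, briefly 10.
- holder: Wooden holder fixed to the bench, 370 mm long (own x), 79 wide (own y). Origin: centre of its underside, on the bench. Two dark rails, 12 mm thick, tops 19 mm above the bench, leave a channel 55 mm wide, open at both ends. Brass thumbscrews stick out 10 mm from the rails' outer sides, below the rail tops. The stone slides in +x.
- lay_spot (a point): Fixed point of the holder, mid-channel on top of the light long deck plate (150 mm long, top 14 mm above the bench) at the holder's -x end, 105 mm from the holder's origin; axes as the holder's. Lay the stone's centre within 30 mm of here along x, its length along the channel.
- pocket_mark (a point): Point on the channel floor 60 mm from the holder's origin in +x. Only a rough guide: the pocket is a gap between the long and a short deck plate, clamped at varying settings, so its centre is up to 15 mm either way along x. 155 mm long, wide as the channel, 8 mm deep, floor 6 mm above the bench. The stone's front tips in first; as its tail drops, the short plate stops it.
- glue_pot: Bystander: dark metal pot with a side handle, about 100x124x70 mm. Origin: centre of its underside. Leave it alone.
- nail_cup: Bystander: pale cup with nails in it, 70 mm wide, 62 mm high. Origin: centre of its underside. Leave it alone.
- brush: Bystander: wooden hand brush, 123x60x39 mm. Origin: centre of its underside. Leave it alone.
- billet: Bystander: pale wooden block, 56x104x46 mm. Origin: centre of its underside. Leave it alone.

How it is judged (in metres and radians):
On the way, in this order (a step that is already met when the one before it is completed fails the run):
1. the whetstone lies flat on the long deck plate between the rails, before the pocket (x of stone_center in the frame of holder between -0.145 and -0.062 m and y of stone_center in the frame of holder between -0.006 and 0.006 m and z of stone_center in the frame of holder between 0.0245 and 0.03 m and angle between stone_center's own z axis and vertical below 0.025 rad and contact force between whetstone and holder above 0.5 N), for 0.2 s.
2. the whetstone has dropped into the pocket and lies flat in it (x of stone_center in the frame of holder between 0.038 and 0.082 m and y of stone_center in the frame of holder between -0.006 and 0.006 m and z of stone_center in the frame of holder between 0.016 and 0.0215 m and angle between stone_center's own z axis and vertical below 0.025 rad), for 0.2 s.
At the end, for the whole second after the job is handed in: The whetstone lies at rest in the holder's pocket, on the pocket floor (its centre within about 2 mm of 19 mm above the bench), level within 0.025 rad, between the rails, released (all of step 2 and linear speed of whetstone below 0.01 m/s and contact force between the fingers and whetstone below 0.1 N); the robot touches nothing.
It fails at once if the whetstone is pressed on the holder with more than 60 N (contact force between whetstone and holder above 60 N).
It fails at once if the whetstone is carried over the pocket instead of slid (its underside more than 9 mm above the deck past the long plate's laying zone) (x of stone_center in the frame of holder between -0.04 and 0.25 m and y of stone_center in the frame of holder between -0.06 and 0.06 m and z of stone_center in the frame of holder between 0.036 and 0.075 m).
It fails at once if the glue pot, nail cup, brush or wooden block is shifted by more than 20 mm (distance of any of glue_pot, nail_cup, brush, billet from where it was at the start of the episode above 0.02 m).
It also fails if it takes over 54 s, if anything falls off the work surface, if the arm or the gripper's body presses on something with over 40 N, if the wrist force passes 120 N, or if a joint passes its speed limit or range.

## Working session

There is one attempt and no reset: what is moved stays moved. The work goes in short steps, each a Python script; the robot and the scene stay as the last script left them, time stands still between calls to the robot, and variables do not carry over. Pictures are saved under pics/ and viewed, about 8 in all and at most 12, crops included, and the job is handed in when it is done.

```bash
mkdir -p pics; python3 - <<'E'
from station import r, fingers, eyes, ticket
import cv2
for n in ["scene","top"]:
    im=eyes.capture(n); cv2.imwrite(f"pics/{n}0.png",im[:,:,::-1]); print(n,eyes.calibration(n))
print(eyes.calibration("wrist")); print(r.get_obs())
E
```

```text
scene {'camera_matrix': array([[440.29269503,   0.        , 256.67532498],
       [  0.        , 440.29269503, 186.83783169],
       [  0.        ,   0.        ,   1.        ]]), 'position': array([ 12.29870255, 691.67901692, 584.65070477]), 'orientation': array([ 0.15091924, -0.26936287,  0.81116317, -0.49667024])}
top {'camera_matrix': array([[415.97483043,   0.        , 257.67258331],
       [  0.        , 415.97483043, 190.1714654 ],
       [  0.        ,   0.        ,   1.        ]]), 'position': array([ 529.22520857, -127.9841712 , 1115.67339803]), 'orientation': array([ 0.02331046, -0.69898712,  0.71405733, -0.03155564])}
{'camera_matrix': array([[307.96517943,   0.        , 255.48415348],
       [  0.        , 307.96517943, 193.67649223],
       [  0.        ,   0.        ,   1.        ]]), 'tool_from_camera': array([[-1.39522140e-04, -9.45867268e-01, -3.24553681e-01,
         8.36000650e+01],
       [ 9.99999629e-01,  1.44034907e-04, -8.49659113e-04,
         2.78503508e-02],
       [ 8.50411803e-04, -3.24553679e-01,  9.45866897e-01,
        -1.41700986e+02],
       [ 0.00000000e+00,  0.00000000e+00,  0.00000000e+00,
         1.00000000e+00]])}
{'time': 0.1, 'joint_pos': array([-1.51008382e+00,  1.59016033e-01,  1.59814162e+00, -1.99040009e-05,
        1.38620701e+00, -2.10095708e-01]), 'joint_velocities': array([-4.30476384e-04, -4.04427266e-04, -4.06335452e-03, -6.30559707e-04,
        2.39782488e-05, -2.60275893e-05]), 'joint_torque': array([-5.32246213e-04, -3.96990323e+01, -3.32338035e+01, -2.77217805e-04,
        4.18503929e-03,  1.38481721e-05]), 'position': array([ 153.75975359, -553.47865638,  230.38081978]), 'eef_rot': array([-8.84263559e-04,  9.90846225e-01,  1.34992495e-01,  5.63614993e-05]), 'force': array([-0.8019842 , -0.84674448, -0.04586147]), 'moment': array([-0.02258263, -0.04248835, -0.00444034]), 'gripper_width': 85.15833234323482}
```

View pics/top0.png

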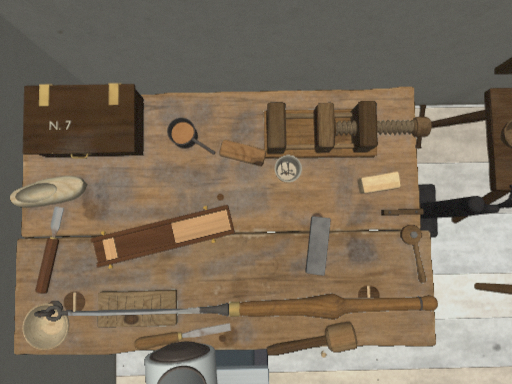

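View pics/scene0.png

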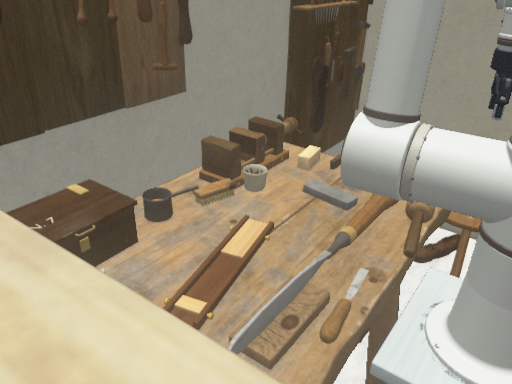

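The top view shows the holder around (165,236), its long deck at the right (202,227) and its short plate at (110,247). The stone is at (318,245), and the bystanders lie further off. I'll segment these now.

```bash
cat > h.py <<'E'
from station import r, fingers, eyes, ticket
import numpy as np, cv2
from scipy.spatial.transform import Rotation as R
def rot(q): return R.from_quat(np.roll(q,-1)).as_matrix()
def cam(n,obs=None):
    c=eyes.calibration(n)
    if n!="wrist": return c["camera_matrix"],rot(c["orientation"]),np.array(c["position"])
    T=c["tool_from_camera"]; A=rot(obs["eef_rot"])
    return c["camera_matrix"],A@T[:3,:3],A@T[:3,3]+obs["position"]
def ray(px,z,c):
    K,A,p=c; px=np.atleast_2d(px).astype(float)
    d=(A@np.linalg.inv(K)@np.c_[px,np.ones(len(px))].T).T
    return p+d*((z-p[2])/d[:,2])[:,None]
def proj(P,c):
    K,A,p=c; q=(K@A.T@(np.atleast_2d(P)-p).T).T; return q[:,:2]/q[:,2:]
def down(yaw):  # tool z down, tool y (jaw) axis: tool x at yaw
    x=np.array([np.cos(yaw),np.sin(yaw),0]); z=np.array([0,0,-1.]); y=np.cross(z,x)
    return np.roll(R.from_matrix(np.c_[x,y,z]).as_quat(),1)
def blobs(mask,amin):
    mask=cv2.morphologyEx(mask.astype(np.uint8)*255,cv2.MORPH_OPEN,np.ones((3,3)))
    cs,_=cv2.findContours(mask,cv2.RETR_EXTERNAL,cv2.CHAIN_APPROX_NONE)
    return sorted([c for c in cs if cv2.contourArea(c)>amin],key=cv2.contourArea,reverse=True)
def rect(c,z,camr):
    W=ray(c.reshape(-1,2),z,camr)[:,:2].astype(np.float32)
    (cx,cy),(w,h),a=cv2.minAreaRect(W)
    if w<h: w,h,a=h,w,a+90
    return np.array([cx,cy]),w,h,np.radians(a)
E
python3 - <<'E'
from h import *
im=cv2.imread("pics/top0.png"); c=cam("top"); hsv=cv2.cvtColor(im,cv2.COLOR_BGR2HSV).astype(int)
H,S,V=hsv[...,0],hsv[...,1],hsv[...,2]
for p in [(318,250),(202,227),(110,247),(150,240),(300,240),(165,262)]: print(p,hsv[p[1],p[0]])
def roi(m,x0,y0,x1,y1):
    o=np.zeros_like(m); o[y0:y1,x0:x1]=m[y0:y1,x0:x1]; return o
for nm,m,z in [("stone",roi(S<50,285,200,345,290),26.5),("plates",roi((V>185)&(S>60),90,200,240,275),14)]:
    for b in blobs(m,80):
        cc,w,h,a=rect(b,z,c); print(nm,b.reshape(-1,2).mean(0),cc,w,h,a)
E
```

```text
(318, 250) [ 15  17 119]
(202, 227) [ 15 117 196]
(110, 247) [ 16 118 205]
(150, 240) [ 13 148  95]
(300, 240) [ 15 112 132]
(165, 262) [ 16 104 142]
stone [317.6462585  245.27210884] [ 466.96298218 -294.27325439] 148.97006225585938 50.75312423706055 2.995331447048478
plates [197.54248366 225.94771242] [523.65679932  10.86751556] 147.70640563964844 49.72960662841797 1.7947165757244403
plates [109.51923077 248.5       ] [469.79217529 249.3895874 ] 50.11573028564453 27.807191848754883 0.22290738218795927
```

```bash
python3 - <<'E'
from h import *
u=np.array([np.cos(1.794),np.sin(1.794)]); lay=np.array([523.7,10.9])
p=lay+u*140
r.move_pose([p[0],p[1],250],down(1.794))
r.sleep(.3); o=r.get_obs(); im=eyes.capture("wrist"); cv2.imwrite("pics/w_holder.png",im[:,:,::-1]); np.save("o1.npy",o,allow_pickle=True)
r.move_pose([467,-294.3,150],down(-0.146))
r.sleep(.3); o=r.get_obs(); im=eyes.capture("wrist"); cv2.imwrite("pics/w_stone.png",im[:,:,::-1]); np.save("o2.npy",o,allow_pickle=True)
print(o["time"],o["position"],o["force"],o["joint_pos"])
a=cv2.imread("pics/w_holder.png");b=cv2.imread("pics/w_stone.png"); cv2.imwrite("pics/pair.png",cv2.resize(np.vstack([a[:,90:430],b[:,90:430]]),None,fx=.78,fy=.78) if 0 else np.hstack([a[:,70:450],b[:,70:450]]))
E
```

```text
5.1583 [ 467.31339315 -293.86438315  150.15111273] [ 0.35300039  0.43336246 -0.15738276] [-7.80330764e-01  1.75300711e-01  1.74430217e+00  6.25881756e-05
  1.22173668e+00  9.35431436e-01]
```

View pics/pair.png

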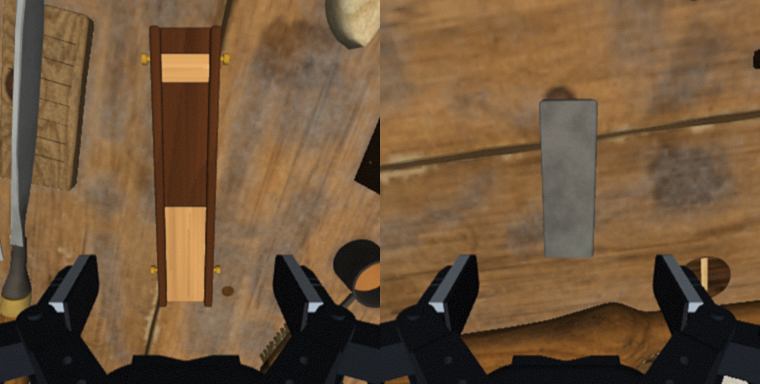

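The left half shows the whole holder: long plate at rows 207–302, short plate at rows 54–82, rails at about cols 150–220. The right half shows the stone at cols 541–597, rows 99–258. Next I'll measure both.

```bash
python3 - <<'E'
from h import *
o1=np.load("o1.npy",allow_pickle=True).item();o2=np.load("o2.npy",allow_pickle=True).item()
im=cv2.imread("pics/w_holder.png"); c=cam("wrist",o1); hsv=cv2.cvtColor(im,cv2.COLOR_BGR2HSV).astype(int);S,V=hsv[...,1],hsv[...,2]
yaw=1.794
def roi(m,x0,y0,x1,y1):
    o=np.zeros_like(m); o[y0:y1,x0:x1]=m[y0:y1,x0:x1]; return o
pl=blobs(roi((V>170)&(S>60),200,20,310,320),300)
C=[]
for b in pl:
    cc,w,h,a=rect(b,14,c); C.append(cc); print("plate",b.reshape(-1,2).min(0),b.reshape(-1,2).max(0),cc,w,h,a)
for row in (150,180,240,290): print(row,V[row,215:300].tolist())
print("col",V[15:50,255].tolist(), V[285:325,225].tolist())
im=cv2.imread("pics/w_stone.png"); c=cam("wrist",o2); hsv=cv2.cvtColor(im,cv2.COLOR_BGR2HSV).astype(int)
for b in blobs(roi(hsv[...,1]<60,220,85,310,270),1000):
    cc,w,h,a=rect(b,26.5,c); print("stone",b.reshape(-1,2).min(0),b.reshape(-1,2).max(0),cc,w,h,a)
E
```

```text
plate [235 207] [275 301] [522.51281738  11.4161377 ] 148.62867736816406 53.052642822265625 1.7936714514441523
plate [232  54] [278  81] [468.71362305 249.74859619] 52.86110305786133 28.455636978149414 0.2224673447520941
150 [133, 131, 121, 118, 120, 115, 121, 112, 75, 70, 88, 90, 89, 90, 86, 84, 76, 60, 59, 81, 86, 88, 85, 89, 87, 83, 84, 78, 75, 77, 75, 77, 81, 80, 80, 80, 82, 82, 85, 83, 81, 83, 81, 81, 86, 89, 86, 89, 84, 87, 84, 90, 91, 93, 95, 93, 90, 91, 94, 95, 92, 82, 49, 57, 79, 89, 88, 88, 86, 84, 80, 79, 104, 146, 157, 156, 155, 160, 155, 157, 157, 154, 152, 145, 146]
180 [110, 111, 108, 109, 110, 115, 118, 122, 117, 77, 66, 80, 84, 84, 85, 83, 82, 72, 54, 68, 86, 83, 84, 83, 75, 76, 78, 77, 76, 81, 81, 80, 82, 80, 79, 79, 82, 81, 85, 85, 85, 84, 83, 81, 87, 90, 87, 89, 86, 82, 79, 83, 86, 85, 84, 84, 84, 85, 84, 83, 80, 60, 52, 63, 81, 84, 83, 83, 86, 79, 78, 113, 160, 162, 153, 145, 138, 134, 137, 134, 134, 132, 126, 124, 121]
240 [148, 146, 149, 150, 153, 154, 152, 151, 150, 154, 148, 101, 72, 82, 87, 86, 83, 82, 75, 59, 95, 191, 211, 205, 199, 200, 198, 194, 190, 192,
[... 426 characters left out ...]
 205, 208, 210, 203, 204, 209, 207, 206, 204, 200, 192, 199, 206, 210, 211, 210, 214, 217, 216, 212, 212, 215, 217, 215, 218, 207, 99, 59, 80, 87, 84, 84, 81, 76, 91, 121, 130, 134, 135, 135, 134, 130, 129, 118, 90, 83, 89, 94, 94, 91, 87, 85]
col [129, 130, 135, 129, 131, 131, 135, 132, 136, 140, 140, 137, 101, 72, 73, 78, 78, 80, 78, 78, 78, 78, 77, 80, 77, 79, 78, 76, 75, 76, 78, 76, 75, 75, 74] [150, 149, 153, 157, 157, 153, 150, 148, 154, 156, 158, 162, 167, 167, 166, 165, 163, 158, 150, 133, 119, 115, 116, 113, 99, 85, 74, 65, 57, 53, 55, 57, 59, 65, 72, 86, 93, 98, 106, 116]
stone [229  99] [286 256] [ 468.41534424 -296.4630127 ] 147.33151245117188 48.00216293334961 3.0052226936531414
```

```bash
python3 - <<'E'
from h import *
for f in("o1.npy","o2.npy"):
    o=np.load(f,allow_pickle=True).item(); c=cam("wrist",o)
    print(o["position"],rot(o["eef_rot"]).round(3).tolist(),c[2],c[1].round(3).tolist())
    print(ray([[255,150],[255,300]],14,c))
print(down(1.794),eyes.calibration("wrist")["tool_from_camera"][:3,3])
E
```

```text
[492.80013704 147.18996634 249.98910014] [[-0.221, 0.975, -0.0], [0.975, 0.221, 0.0], [0.0, -0.0, -1.0]] [474.42190671 228.77026857 391.69035142] [[0.975, 0.209, 0.071], [0.221, -0.922, -0.317], [-0.001, 0.325, -0.946]]
[[489.53992413 157.7086006   14.        ]
 [538.5409962  -59.33592403  14.        ]]
[ 467.31339315 -293.86438315  150.15111273] [[0.99, -0.144, 0.0], [-0.144, -0.99, -0.0], [0.0, 0.0, -1.0]] [ 550.01660585 -306.01875384  291.87196356] [[-0.145, -0.936, -0.321], [-0.989, 0.137, 0.048], [-0.001, 0.325, -0.946]]
[[ 497.2943058  -297.64484421   14.        ]
 [ 335.36275514 -273.89337433   14.        ]]
[0.         0.62395715 0.78145856 0.        ] [ 8.36253441e+01  9.24737052e-02 -1.41700893e+02]
```

```bash
python3 - <<'E'
from h import *
o=np.load("o1.npy",allow_pickle=True).item(); c=cam("wrist",o)
yaw=1.793; u=np.array([np.cos(yaw),np.sin(yaw)]); L=np.array([522.5,11.4])
s=lambda px,z:((ray([px],z,c)[0,:2]-L)@u).round(1)
im=cv2.imread("pics/w_holder.png"); V=cv2.cvtColor(im,cv2.COLOR_BGR2HSV)[...,2]
print([V[285:320,k].tolist() for k in (232,255,278)]); print(V[15:40,226].tolist(),V[15:40,284].tolist())
print("far end base",s([255,27],6),"rail",s([226,27],19),"short",s([255,53.5],14),s([255,82],14),"long",s([255,206.5],14),s([255,301.5],14),"near rail 306",s([232,306],19))
q=down(-0.142)
r.move_straight([468,-295.5,60],150,q); r.move_straight([468,-295.5,7],60)
fingers.command_gripper(40,60); r.sleep(.2); o=r.get_obs(); print(o["gripper_width"],o["force"],o["position"])
r.move_straight([468,-295.5,130],120); o=r.get_obs(); print(o["gripper_width"],o["force"],o["time"])
E
```

```text
[[86, 86, 83, 85, 87, 82, 85, 85, 87, 86, 87, 86, 88, 85, 85, 86, 84, 83, 84, 82, 85, 94, 138, 154, 153, 148, 146, 150, 151, 149, 148, 143, 144, 142, 141], [210, 206, 207, 208, 208, 206, 207, 208, 205, 208, 204, 207, 208, 206, 211, 203, 173, 162, 159, 159, 162, 156, 155, 150, 145, 145, 149, 148, 144, 147, 147, 148, 148, 147, 150], [86, 85, 84, 84, 89, 84, 85, 85, 84, 83, 85, 86, 85, 84, 84, 85, 87, 81, 87, 85, 80, 94, 131, 146, 145, 140, 139, 139, 134, 138, 141, 140, 139, 138, 139]]
[114, 117, 117, 116, 116, 122, 122, 124, 122, 118, 89, 76, 79, 89, 91, 89, 91, 90, 90, 90, 91, 88, 87, 90, 94] [119, 121, 120, 114, 108, 108, 106, 104, 106, 99, 78, 67, 76, 84, 85, 88, 86, 85, 85, 87, 86, 87, 84, 86, 82]
far end base 286.9 rail 284.7 short 259.1 229.0 long 75.0 -75.2 near rail 306 -79.2
48.67849103032793 [-1.175296    0.81518461  5.58888125] [ 468.47627723 -295.94828763    7.74765596]
48.004157888436396 [ 0.58365259 -0.01105532 -2.89815049] 8.8
```

```bash
python3 - <<'E'
from h import *
q=down(1.793)
r.move_pose([522.5,11.4,130],q)
r.move_straight([522.5,11.4,45],80); r.sleep(.3)
o=r.get_obs(); im=eyes.capture("wrist"); np.save("o3.npy",o,allow_pickle=True); print(o["position"],o["time"],o["force"],o["gripper_width"])
cv2.imwrite("pics/w_lay.png",im[:,:,::-1]); cv2.imwrite("pics/w_lay_c.png",cv2.resize(im[:,130:380,::-1],None,fx=1.56,fy=1.56))
E
```

```text
[522.6732108   11.37163579  45.26229617] 11.55 [-0.82429254  0.82203838 -3.14976718] 48.32089476607645
```

View pics/w_lay_c.png

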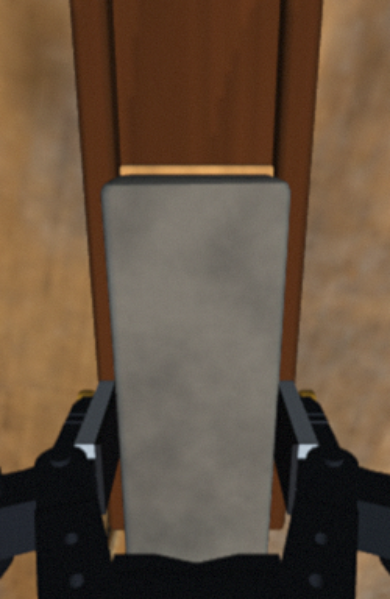

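The stone's mid-line is at col 196.5 and the plate and rails at about 197, so they agree to within 1 mm. I'll lower it with a force stop.

```bash
python3 - <<'E'
from h import *
print(r.move_straight([522.5,11.4,28],30))
print(r.move_straight([522.5,11.4,17],8,contact_N=5)); r.sleep(.1)
o=r.get_obs(); print(o["position"],o["time"],o["force"],o["gripper_width"])
E
```

```text
False
True
[522.44920617  11.40508265  21.71445063] 13.2583 [-1.34668691 -0.53350858  6.55568774] 48.32029115323007
```

```bash
python3 - <<'E'
from h import *
yaw=1.793; u=np.array([np.cos(yaw),np.sin(yaw),0]); L=np.array([522.5,11.4,0]); P=lambda s,z: L+u*s+[0,0,z]
fingers.command_gripper(62); r.sleep(.4)
r.move_straight(P(0,75),90)
r.move_straight(P(-110,75),150); fingers.command_gripper(0,40); r.sleep(.1)
o=r.get_obs(); im=eyes.capture("wrist"); np.save("o4.npy",o,allow_pickle=True); cv2.imwrite("pics/w_laid.png",im[:,:,::-1])
print(o["position"],o["time"],o["force"],o["gripper_width"])
E
```

```text
[546.73355757 -95.90747252  74.99716052] 16.3 [-0.67881669  0.37705462 -0.80198075] -0.026276905131971888
```

View pics/w_laid.png

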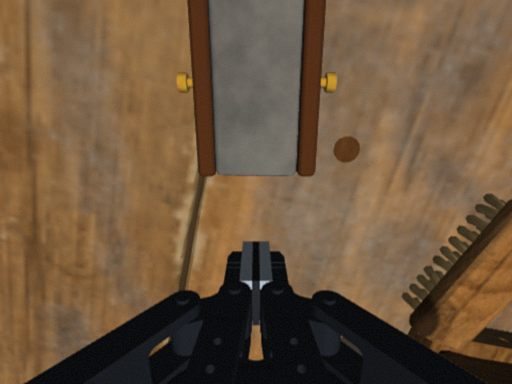

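The stone lies centred between the rails, with its tail at row 175, roughly at the holder's end. The closed fingers are behind it, so I'll push now.

```bash
python3 - <<'E'
from h import *
yaw=1.793; u=np.array([np.cos(yaw),np.sin(yaw),0]); L=np.array([522.5,11.4,0]); P=lambda s,z: L+u*s+[0,0,z]
o4=np.load("o4.npy",allow_pickle=True).item(); print("tail s",(ray([[256,175]],40.5,cam("wrist",o4))[0]-L)@u)
def st(m):
    o=r.get_obs(); print(m,"s %.1f z %.1f F %.1f Fz %.1f t %.1f"%((o["position"]-L)@u,o["position"][2],o["force"]@u,o["force"][2],o["time"])); return (o["position"]-L)@u
r.move_straight(P(-110,30),80); r.move_straight(P(-110,22),30,contact_N=6); st("down")
print(r.move_straight(P(-70,22),22,contact_N=14)); s=st("a")
if s>-73:
    for t,v in [(-20,22),(25,22),(52,20)]:
        h=r.move_straight(P(t,22),v,contact_N=14); s=st(h)
        if h: break
E
```

```text
tail s -74.89111422314812
down s -109.9 z 21.9 F 0.2 Fz -0.3 t 17.5
False
a s -70.0 z 22.0 F -1.4 Fz -1.0 t 19.4
False s -20.1 z 22.0 F -2.0 Fz 0.4 t 21.9
False s 25.1 z 22.0 F -0.6 Fz -0.0 t 24.1
False s 52.1 z 22.0 F -0.5 Fz -0.4 t 25.6
```

```bash
python3 - <<'E'
from h import *
yaw=1.793; u=np.array([np.cos(yaw),np.sin(yaw),0]); L=np.array([522.5,11.4,0]); P=lambda s,z: L+u*s+[0,0,z]
for t in range(54,84,2):
    h=r.move_straight(P(t,22),9,contact_N=8)
    o=r.get_obs(); s=(o["position"]-L)@u; print(h,"s %.1f F %.1f Fz %.1f t %.1f"%(s,o["force"]@u,o["force"][2],o["time"]))
    if h: break
im=eyes.capture("wrist"); np.save("o5.npy",r.get_obs(),allow_pickle=True)
cv2.imwrite("pics/w_push.png",im[:,:,::-1])
cv2.imwrite("pics/push2.png",np.hstack([im[:,110:400,::-1],cv2.resize(eyes.capture("top")[180:290,70:260,::-1],None,fx=2.6,fy=2.6)[:284]]) if 0 else im[:,:,::-1])
E
```

```text
False s 54.1 F -0.7 Fz -0.4 t 25.9
False s 56.2 F -1.0 Fz -0.1 t 26.3
False s 58.1 F -1.4 Fz -0.2 t 26.7
False s 60.1 F -0.7 Fz 0.8 t 27.1
False s 62.2 F -0.6 Fz 0.1 t 27.4
False s 64.2 F -1.2 Fz 0.0 t 27.8
False s 66.1 F -0.6 Fz -0.5 t 28.2
False s 68.1 F -1.2 Fz -0.7 t 28.6
True s 68.0 F -1.7 Fz 0.9 t 28.8
```

View pics/w_push.png

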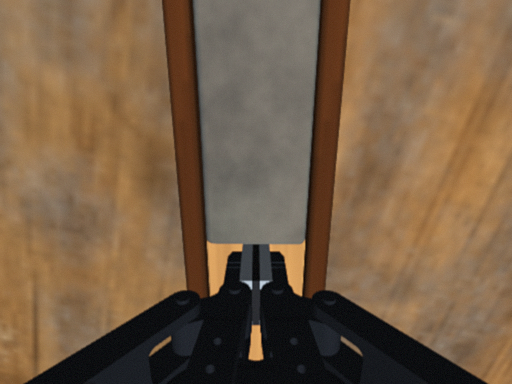

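The push stopped at s = 68, which is where I expected the pocket's end. I'll back off and check that the stone has dropped level.

```bash
python3 - <<'E'
from h import *
yaw=1.793; u=np.array([np.cos(yaw),np.sin(yaw),0]); L=np.array([522.5,11.4,0]); P=lambda s,z: L+u*s+[0,0,z]
r.move_straight(P(50,22),40); r.move_straight(P(50,110),120); r.move_straight(P(130,230),150)
r.sleep(.3); o=r.get_obs(); im=eyes.capture("wrist")[:,:,::-1]; np.save("o6.npy",o,allow_pickle=True); print(o["time"],o["position"])
cv2.imwrite("pics/w_end.png",im); cv2.imwrite("pics/scene_end.png",eyes.capture("scene")[:,:,::-1])
sc=cv2.imread("pics/scene_end.png")[200:340,140:290]
cv2.imwrite("pics/end.png",np.hstack([im[:,120:400],cv2.resize(sc,(412,384),interpolation=cv2.INTER_CUBIC)]))
# heights: stone top-face width / length vs assumed z
hsv=cv2.cvtColor(im,cv2.COLOR_BGR2HSV).astype(int); m=hsv[...,1]<60; m[:, :200]=0; m[:,310:]=0; m[260:]=0
for b in blobs(m,1000)[:1]:
    for z in (32.5,40.5):
        cc,w,h,a=rect(b,z,cam("wrist",o)); print(z,"h-x %.1f y %.1f"%((cc-L[:2])@u[:2]-103.5,(cc-L[:2])@[-u[1],u[0]]),w,h,a)
E
```

```text
31.75 [493.6959056  137.95457804 229.53097934]
32.5 h-x 52.5 y -0.3 145.81675720214844 48.052940368652344 1.7962208789109284
40.5 h-x 53.9 y -0.3 142.3717041015625 46.91764831542969 1.7962202796996831
```

View pics/end.png

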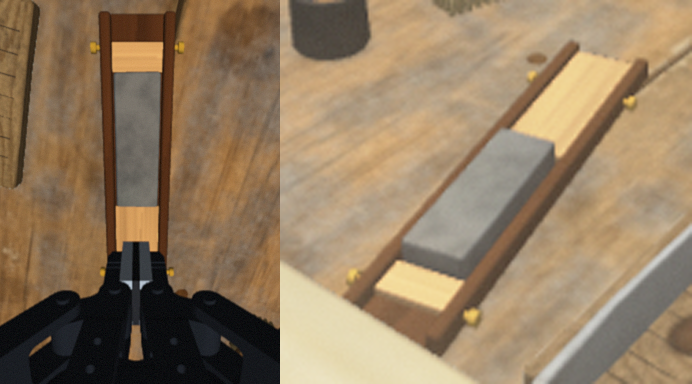

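```bash
python3 - <<'E'
from h import *
yaw=1.793; u=np.array([np.cos(yaw),np.sin(yaw),0]); L=np.array([522.5,11.4,0]); n=np.array([-u[1],u[0],0])
K=cam("scene")
px=[[222.6,247.4],[239.4,254],[184.8,286.8],[205.5,295.5]]
for x in (-23,128):
    for z in (32.5,40.5): print(x,z,proj([L+u*(103.5+x)+n*y+[0,0,z] for y in (-25,25)],K).round(1).tolist())
# reference bias: plate/rail ends, z 19 outer rail corners
print(proj([L+u*(103.5+s)+n*y+[0,0,19] for s in(-185,) for y in (-39.5,39.5)],K).round(1).tolist(), "seen", [[ (576-280)/412*150+140,42/384*140+200],[(646-280)/412*150+140,62/384*140+200]])
E
```

```text
-23 32.5 [[219.2, 245.1], [240.2, 250.9]]
-23 40.5 [[219.2, 242.0], [240.2, 247.8]]
128 32.5 [[182.0, 287.2], [205.4, 294.8]]
128 40.5 [[181.7, 283.9], [205.2, 291.4]]
[[244.3, 214.0], [273.9, 221.2]] seen [[247.76699029126212, 215.3125], [273.252427184466, 222.60416666666666]]
```

```bash
python3 -c "
from station import r,ticket
ticket.close_job(); print(r.get_obs()['time'])"
```

```text
the job is handed in; nothing more can be done
the job is handed in; nothing more can be done
```

The whetstone is in the holder's pocket, released, and the job is handed in. The last clock reading was 31.8 s, against the 54 s limit; the hand-in itself gave no verdict.

- **Lay:** I gripped the stone across its width and set it on the long deck with a 5 N force stop. It touched at the height expected for the deck, so it was not sitting on the rails.
- **Slide:** I pushed it along from behind with closed fingers at about 20 mm/s. For the last part I slowed to 9 mm/s in 2 mm steps, with an 8 N stop. That stop tripped within about 2 mm of where the camera put the pocket's end; the force readings between moves stayed at 2 N or less.
- **Final checks:**
  - The wrist view puts the stone's centre at about x = +52 mm and y = 0 in the holder's frame.
  - Its apparent size matches a top height of 32.5 mm, which means it is on the pocket floor.
  - In the scene view, the corners at both ends fit 32.5 mm better than the 40.5 mm of a stone still on the deck. The front corners matched closely; the tail corners were 2–3 pixels off, about 1.3 of which is that camera's own bias there. So I judge it level, but did not measure the tilt to 0.025 rad.
- **Bystanders:** My path stayed clear of the pot, cup, brush and block, but I did not re-measure their positions afterwards.

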